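# Let the ratchet winder back to the green peg

## Task

The spring-loaded drum of the bench winder is wound too tight. Push the red release lever by its black screw button, gently, just until the pawl lifts clear of the toothed wheel, hold it there while the drum turns back slowly by itself, and let the lever go in time so that the pawl drops in and catches the drum with the white arrow at rest at the green peg. Leave the other things on the table where they are.

Things in the scene. Friction and masses are not known exactly. Their poses are not given: they have to be found in the camera images.
- winder: Bench winder fixed to the table: grey plate, 10 mm thick, with drum, pawl and pegs. Origin on the table under the drum's upright axis; its x and y axes are meant in all notes here, z up. The plate runs from x -85 to +105 mm and y -152 to +88 mm. Pressing the winder or any part of it with more than 14 N breaks it.
- drum_hub (a point): Top of the drum's black hub, on its axis, 63 mm above the table. Below it: blue flange (36 mm radius, top at 51 mm), aluminium barrel, and a toothed steel wheel of 52 mm radius, 18 to 28 mm above the table, with 12 teeth 30 degrees apart.
- pawl_pin (a point): Upright pin, at x +50, y -56 mm, on which the pawl turns. The dark pawl reaches from it to the wheel's -y side. The red release lever is one piece with the pawl: from the pin it slants to an upright red post, 60 mm off in -y and 29 mm in +x, 14 x 16 x 65 mm high. Pushing the post to +x lifts the pawl against a spring; let go, it springs back.
- button_seat (a point): Fixed point 55 mm above the table, at x +72, y -116 mm: middle of the lever post's -x face when at rest (does not move with the lever). The black push button, 24 mm across, stands in front of it, facing -x, on a screw set anew each time: its face is 8 to 36 mm in front of this point, unmeasured, to be felt for. The plate before it is bare.
- drum (a joint): Drum angle in rad: 0 at start, grows as its spring turns it back (counter-clockwise from above), about 0.2 rad/s while the pawl is clear. The pawl catches it only at whole teeth, multiples of 0.524: once dropped, the drum runs on to the next tooth. So let go about half a tooth (0.26) before the wanted rest.
- lever_stop (a point): Rubber-sleeved pin on the plate behind the lever, where its travel ends. At the button: 2 to 3 N starts the lever, 4 to 7 N lifts the pawl clear after 10 to 11 mm of travel; the rigid stop comes at about 12.5 mm, and the force then climbs fast. This point is the sleeve's top, 28 mm above the table.
- arrow_tip (a point): Tip of the white arrow on top of the drum, 60 mm from the drum's axis, 52 mm above the table; turns with the drum.
- peg_green: Green peg, 10 mm thick, on the plate 70 mm from the drum's axis, top 52 mm above the table; origin at its foot. It stands where the arrow points after the drum has gone back 2, 3 or 4 teeth (1.05, 1.57 or 2.09 rad); two white pegs stand at the other two places. The arrow tip passes 10 mm from a peg's centre.
- solder_spool: Bystander: small reel of solder with blue flanges, 56 mm across, 40 mm high, standing on the table to the right. Origin on its underside.
- loupe: Bystander: black eye loupe, 38 mm across, 36 mm high, to the left. Origin centre of its underside.
- dropper_bottle: Bystander: brown dropper bottle, 34 mm across, 102 mm high, to the left. Origin centre of its underside.
- side_cutters: Bystander: cutters with red handles, 60 x 104 x 11 mm, lying to the right behind. Origin centre of its underside.

How it is judged:
By the outcome, as a careful person would: the job done as asked, in the order asked, and still so for the second after the job is handed in, with the robot touching nothing.
It also fails if it takes over 64 s, if anything falls off the work surface, if the arm or the gripper's body presses on something with over 40 N, if the wrist force passes 120 N, or if a joint passes its speed limit or range.

## Robot

A 6-joint arm with a two-finger parallel gripper is mounted at the origin on a cart in front of the work surface, level with it; the furniture and walls round the work are solid. World frame = base frame: x ahead of the robot, y to its left, z up, the work surface at z = 0. Lengths are in m, angles in rad, forces in N, time in s.
With the tool pointing down it reaches from about 0.3 to 1 m from the base axis. Payload 5.1 kg.
Tool frame: the origin (TCP) lies at the very end of the fingers, on their centre line; the grasp point (between the pads) lies 19 mm behind it; z points along the fingers, y is the direction in which the jaws open and shut (so a half turn about z gives the same grasp; the last joint's range is limited). The gripper opens to 95 mm and grips with 3 to 60 N. Pads are 20 mm wide; open, the fingers measure 119 mm over their backs; the gripper's body (75 mm by 180 mm) begins 59 mm behind the grasp point.
Start: joints at [-0.083, 0.124, 1.65, -0, 1.367, -0.083], TCP at [0.65, -0, 0.215] pointing down, gripper open.
Joint ranges: [-2.61, 2.61], [-1.02, 2.33], [0.03, 2.71], [-1.35, 4.49], [0.32, 2.68], [-2.91, 2.91]. Speed limits (rad/s): [2.57, 2.57, 3.14, 3.14, 3.14, 3.14].

## Interface

Orientations are given as a unit quaternion [w, x, y, z].
In Python, from plant import sense, read_camera, camera_params, sign_off, boxes_of, regions_of, place_of gives the robot as it stands.
- The arm moves only by the tool jog_arm, never from a script. Its argument "commands" is one flat list of numbers, 7 for each row, row after row: the shift along the tool's x, y, z in mm, then the turn, a rotation vector about the tool's x, y, z in rad, then the finger opening in mm, from 0 to 95.1. In form: [tx, ty, tz, ax, ay, az, claw, tx, ty, tz, ax, ay, az, claw, ...]. A call has 1 to 5 rows; each row is the pose to reach, as a shift and turn from the pose commanded when the call began, along the tool's axes at that moment; what a row does not reach only later rows make up. A row lasts 1/12 s, in which the tool goes at most 41.7 mm and 7.16 degrees, less where a joint would pass 70% of its speed; a pose out of reach is approached as far as the arm can. A call with a gripper value outside its range is refused whole. The fingers move at their own pace and stop on an object; "force" is the grip in N (left out, the last holds). Time passes only in rows, so rows that repeat a pose let the fingers close. It gives the time, the measured TCP pose, the force and the opening at its end, in the units of the state.
- sense(): the state, without advancing time (a new reading comes with each control period).
- read_camera(name): name is "scene" or "side" or "wrist"; returns (picture, depth): 400x640x3 uint8, blue, green, red; 400x640 float32, m along the optical axis (not along the pixel's ray), 0 where there is no reading.
- camera_params(name): a dict with "intrinsics" (3x3 intrinsics, pixels), "R" (3x3) and "t" (3): a world point X has camera coordinates R X + t. Camera axes: x right, y down, z forward; pixel columns grow to the right and rows downward; lengths in m; the calibration is good to about 2 mm. The wrist camera is an equidistant fisheye: a pixel r from the principal point sees the ray r / f radians off the axis. A picture is of the moment at which its call begins: read the wrist's pose just before it. camera_params takes no time and is no camera call; for the wrist camera it gives the pose at the moment of the call.
- sign_off(): hands the job in, once; it reports no verdict.
Trained networks look in the newest picture that a camera, given by its name, has taken for a name from the list of things; names that differ only in an ending like _2 or _b are one class to them, and where a whole thing is asked for, a point or a joint stands for the part that bears it (a point fixed in the world has none). Each returns a list of dicts, best first, with "conf" (0 to 1); they miss things now and then, are a little off and sometimes report something else, mostly with a low value. They report only what shows in the picture. A call takes as long as a camera call.
- boxes_of(name, camera): "position" ([x, y, z] in m, in world coordinates, good to about 4 mm: the middle of the surface that is visible of it).
- regions_of(name, camera): "region" (400x640 bool, what is visible of it).
- place_of(name, camera): "position" ([x, y, z] in m, in world coordinates, good to about 4 mm: a listed point, or the origin of a listed thing).
The state is a dict: "t": time; "qpos": joint angles; "qd": joint speeds; "tau": joint torques, N m; "tcp_pos": TCP position; "tool_rot": TCP orientation; "ft_force": force on the tool from outside, world axes, zero at the start; "moment": the same for the moment, N m; "gripper_width": finger opening in m.
Only numpy, scipy, OpenCV 4.12 (cv2) and the standard library are available. Lean on these libraries where they do the work, as an engineer would, in place of code of your own. Each camera call takes 0.05 s, during which the arm holds its last target.

## Working session

There is one attempt and no reset: what is moved stays moved. The work goes in short steps, Python scripts to look and compute and a tool call to move; the robot and the scene stay as the last step left them, time stands still between calls to the robot, and variables do not carry over. Pictures are saved under pics/ and viewed, and the job is handed in when it is done.

Besides the shell and the picture viewer there is one more tool, called after "Request:" by a JSON object that holds its "method" and its "body". jog_arm: Moves the arm, as the interface text tells. Its arguments: {"type":"object","properties":{"commands":{"type":"array"},"force":{"type":"number"}},"required":["commands"]}

```bash
mkdir -p pics; ls; python3 - <<'E'
from plant import *
import cv2
s=sense();print({k:(v if not hasattr(v,'round') else v.round(4)) if not isinstance(v,list) else [round(x,4) for x in v] for k,v in s.items()})
for c in ["scene","side"]:
    p,d=read_camera(c);cv2.imwrite(f"pics/{c}0.png",p)
    for n in ["winder","drum_hub","pawl_pin","button_seat","lever_stop","arrow_tip","peg_green"]:
        r=place_of(n,c)
        print(c,n,[( [round(float(v),4) for v in q["position"]],round(q["conf"],2)) for q in r[:2]])
print(sense()["t"])
E
```

```text
pics
{'t': 0.0, 'qpos': array([-0.0826,  0.1245,  1.6517, -0.    ,  1.3675, -0.0826]), 'qd': array([ 0.0001, -0.0018, -0.001 ,  0.001 ,  0.0005,  0.002 ]), 'tau': array([-6.00000e-04, -4.17604e+01, -3.59935e+01,  7.73000e-02,
        4.93000e-02, -2.00000e-04]), 'tcp_pos': array([0.6494, 0.    , 0.2134]), 'tool_rot': array([-8.000e-04,  7.071e-01,  7.071e-01, -7.000e-04]), 'ft_force': array([0.7486, 0.2349, 0.4942]), 'moment': array([-0.0308, -0.027 , -0.0448]), 'gripper_width': 0.0952795041446607}
scene winder [([0.4992, 0.3356, 0.0044], 0.66), ([0.5313, 0.0708, 0.0008], 0.55)]
scene drum_hub [([0.5305, 0.0728, 0.0634], 0.89), ([0.4642, 0.0946, 0.0055], 0.51)]
scene pawl_pin [([0.6828, -0.2277, -0.0003], 0.73), ([0.5885, 0.025, 0.028], 0.61)]
scene button_seat [([0.6212, -0.0297, 0.0555], 0.61)]
scene lever_stop [([0.6327, 0.0054, 0.0311], 0.76), ([0.5293, 0.0741, 0.0624], 0.19)]
scene arrow_tip [([0.5484, 0.1331, 0.0512], 0.78), ([0.532, 0.0708, 0.0016], 0.51)]
scene peg_green [([0.4616, 0.0941, 0.0098], 0.56)]
side winder [([0.4999, 0.3351, 0.0013], 0.64), ([0.5288, 0.071, -0.0009], 0.58)]
side drum_hub [([0.5311, 0.0691, 0.0613], 0.73)]
side pawl_pin [([0.5897, 0.0272, 0.0325], 0.73)]
side button_seat [([0.6237, -0.0278, 0.0537], 0.84), ([0.5493, 0.1286, 0.0522], 0.46)]
side lever_stop [([0.6324, 0.003, 0.03], 0.58)]
side arrow_tip [([0.5496, 0.1292, 0.0498], 0.55)]
side peg_green [([0.4637, 0.0962, 0.0095], 0.56)]
0.8
```

View pics/scene0.png

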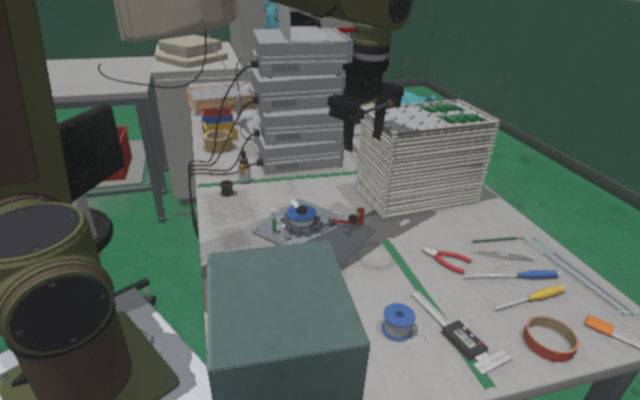

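View pics/side0.png

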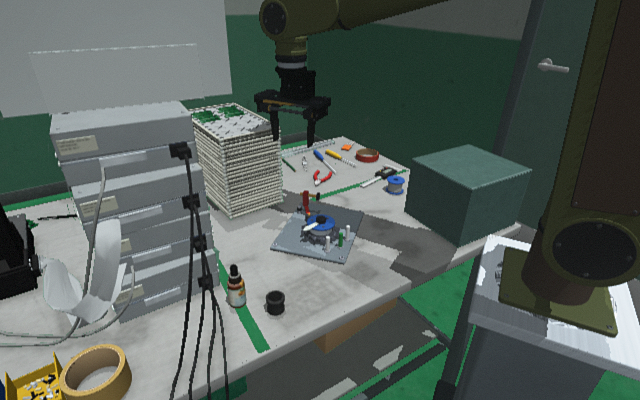

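```bash
python3 - <<'E'
import numpy as np
# fit winder pose 2D
loc={"hub":(0,0),"pin":(50,-56),"seat":(72,-116)}
obs={"hub":[(530.5,72.8),(531.1,69.1),(531.3,70.8),(528.8,71)],"pin":[(588.5,25),(589.7,27.2)],"seat":[(621.2,-29.7),(623.7,-27.8)]}
P=[];Q=[]
for k in loc:
    for o in obs[k]: P.append(loc[k]);Q.append(o)
P=np.array(P,float);Q=np.array(Q)
a=P-P.mean(0);b=Q-Q.mean(0)
th=np.arctan2((a[:,0]*b[:,1]-a[:,1]*b[:,0]).sum(),(a*b).sum())
R=np.array([[np.cos(th),-np.sin(th)],[np.sin(th),np.cos(th)]])
t=Q.mean(0)-R@P.mean(0)
print(th,np.degrees(th),t);print((P@R.T+t-Q).round(1))
for n,o in [("arrow",(549,131)),("green",(462.6,95.1)),("stop",(632.5,4))]:
    l=R.T@(np.array(o)-t);print(n,l,np.degrees(np.arctan2(l[1],l[0])),np.hypot(*l))
print("seat",R@[72,-116]+t)
E
```

```text
0.19030356538716078 10.90359112297621 [530.01687029  71.25442677]
[[-0.5 -1.5]
 [-1.1  2.2]
 [-1.3  0.5]
 [ 1.2  0.3]
 [ 1.2  0.7]
 [ 0.  -1.5]
 [ 1.5  0.7]
 [-1.  -1.2]]
arrow [29.94171732 55.07618631] 61.46964814475127 62.688856536597996
green [-61.68922719  36.1674579 ] 149.61755096110468 71.50975990714083
stop [ 87.91134246 -85.42567333] -44.17842943951091 122.58038095919468
seat [622.65925482 -29.03210566]
```

The winder lies at about (530, 71) mm, turned 10.9°. The green peg is at about +90° from the arrow, so 3 teeth. Next I check this up close, along with the clearance to the stack of boards.

```bash
cat > h.py <<'E'
import numpy as np,cv2
from plant import *
TH=0.1903;T=np.array([530.0,71.2]);R2=np.array([[np.cos(TH),-np.sin(TH)],[np.sin(TH),np.cos(TH)]])
def cloud(d,c):
    p=camera_params(c);K=p["intrinsics"];v,u=np.mgrid[:400,:640]
    X=np.stack([(u-K[0,2])/K[0,0]*d,(v-K[1,2])/K[1,1]*d,d],-1)
    return ((X-p["t"])@p["R"])*1000   # world mm
def loc(W): return np.concatenate([(W[...,:2]-T)@R2,W[...,2:]],-1)
def st():
    s=sense();l=loc(np.array(s["tcp_pos"])[None]*1000)[0]
    f=np.array(s["ft_force"]);print("t %.2f tcp"%s["t"],l.round(1),"F local",(R2.T@f[:2]).round(2),f[2].round(2));return s
E
python3 - <<'E'
from h import *
for c in ["scene","side"]:
    p,d=read_camera(c);W=cloud(d,c);L=loc(W);ok=d>0
    m=ok&(W[...,2]>70)&(np.hypot(L[...,0]-50,L[...,1]+116)<260)
    q=L[m]
    print(c,len(q))
    if len(q):
        h,xe,ye=np.histogram2d(q[:,0],q[:,1],bins=[range(-250,350,50),range(-400,200,50)])
        print(h.astype(int))
    # ground near
    m=ok&(np.abs(L[...,0])<120)&(np.abs(L[...,1]+30)<140)&(L[...,2]<100)
    v,u=np.where(m);a=max(v.min()-10,0),v.max()+10,u.min()-10,u.max()+10;print(a)
    cr=p[a[0]:a[1],a[2]:a[3]];k=min(800/cr.shape[1],600/cr.shape[0]);cv2.imwrite(f"pics/{c}1.png",cv2.resize(cr,None,fx=k,fy=k,interpolation=cv2.INTER_CUBIC))
E
```

```text
scene 13442
[[   0    0    0    0    0    0    0    0    0    0    0]
 [   0    0    0    0    2    0    0    0    0    0    0]
 [   0    0    0    0    0    0  141   31    0    0    0]
 [   0    0    0    0    0    8  309   32    0    0    0]
 [   0    0    0    0    0  424  211    7    0    0    0]
 [   0    0    0    0    0  797  693   48    0    0    0]
 [   0    0    0    0   61 1957 1247   47    0    0    0]
 [   0    0    0    0  177  501   12    6    0    0    0]
 [   0    0    0    0  928 1580  314    0    0    0    0]
 [   0    0    0  460 1021  152  424  383    0    0    0]
 [   0    0    0  846  154  129   95  191    0    0    0]]
(np.int64(186), np.int64(285), np.int64(224), np.int64(395))
side 12568
[[   0    0    0    0    4    0    0    0    0    0    0]
 [   0    0    0    0   54    0    0   38   88    0    0]
 [   0    0    0    0    0    0    2   51  411    0    0]
 [   0    0    0    0    0    0    4  234  365    0    0]
 [   0    0    0    0    0    0    6  746   13    0    0]
 [   0    0    0    0    0   73  328  871    0    0    0]
 [   0    0    0    0    0  114 1589  825    0    0    0]
 [   0    0    0    0    0   58  808  746    0    0    0]
 [   0    0    0    0   11 1081  753   31    0    0    0]
 [   0    0    0   11   98  125 1032  667    0    0    0]
 [   0    0    0   48   94  111  122  910    0    0    0]]
(np.int64(180), np.int64(409), np.int64(251), np.int64(385))
```

```bash
ls pics
```

```text
scene0.png
scene1.png
side0.png
side1.png
```

View pics/scene1.png

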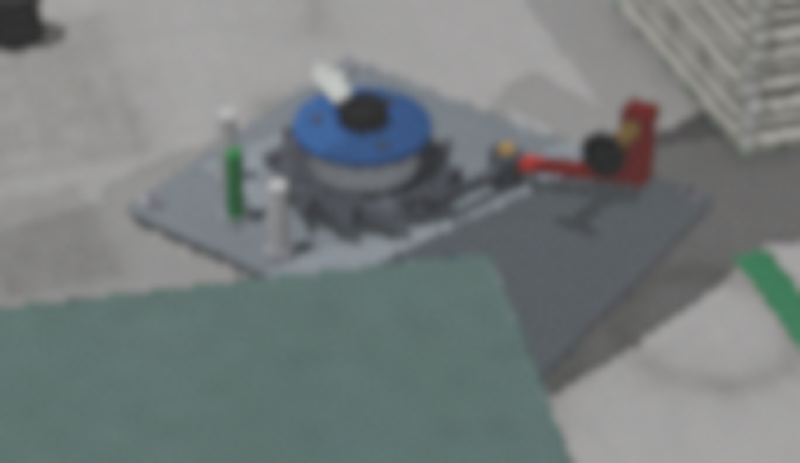

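View pics/side1.png

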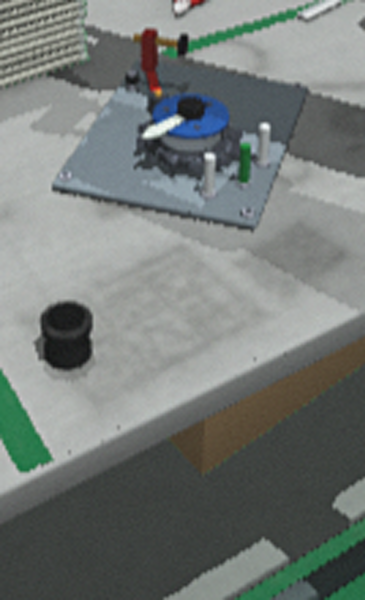

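```bash
python3 - <<'E'
from h import *
for c in ["scene","side"]:
    p,d=read_camera(c);L=loc(cloud(d,c));ok=d>0
    m=ok&(L[...,2]>80)&(L[...,2]<190)&(np.hypot(L[...,0]-50,L[...,1]+116)<300)
    # exclude robot by color (dark)
    m&=p.mean(-1)>70
    q=L[m]; print(c,len(q)); h=np.histogram2d(q[:,0],q[:,1],bins=[range(-250,400,25),range(-400,150,50)])[0];print(h.astype(int))
st()
E
```

```text
scene 4450
[[  0   0   0  52 200   9   0   0   0   0]
 [  0   0   0  47 137   0   0   0   0   0]
 [  0   0   0   0   3   0   0   0   0   0]
 [  0   0   0   0   0   0   0   0   0   0]
 [  0   0   0   0   0   0   0   0   0   0]
 [  0   0   0   0   0   0   0   0   0   0]
 [  0   0   0   0   0   0   0   0   0   0]
 [  0   0   0   0   0   0   0   0   0   0]
 [  0   0   0   0   0   0   0   0   0   0]
 [  0   0   0   0   0   0   0   0   0   0]
 [  0   0   0   0   0   0   0   0   0   0]
 [  0   0   0   0   0   0   0   0   0   0]
 [  0   0   0   0   0   0   0   0   0   0]
 [  0   0   0   0   0   0   0   0   0   0]
 [  0   0   0   0   0   0   0   0   0   0]
 [  0   0   0   0   0   0   0   0   0   0]
 [  0   0   0   0 119 457   0   0   0   0]
 [  0   0   0   0 454 207 149   0   0   0]
 [  0   0   0   0 448   0 276   0   0   0]
 [  0   0   0 275 155   0  33 240   0   0]
 [  0   0   0 439   1   0   0 122   0   0]
 [  0   0  52 366   0   0   0   0   0   0]
 [  0   0 181  28   0   0   0   0   0   0]
 [  0   0   0   0   0   0   0   0   0   0]
 [  0   0   0   0   0   0   0   0   0   0]]
side 2573
[[ 
[... 430 characters left out ...]
 0   0   0   0   0   0   0   0   0   0]
 [  0   0   0   0   0   0   0   0   0   0]
 [  0   0   0   0   0   0   0   0   0   0]
 [  0   0   0   0   0   0   0   0   0   0]
 [  0   0   0   0   0   0   0   0   0   0]
 [  0   0   0   0   0   0   0   0   0   0]
 [  0   0   0   0   0 295   0   0   0   0]
 [  0   0   0   0   0 288 143   0   0   0]
 [  0   0   0   0   0  11 444   4   0   0]
 [  0   0   0   0   0   0  98 351   0   0]
 [  0   0   0   0   0   0   0 356   0   0]
 [  0   0   0   0   0   0   0 169   0   0]
 [  0   0   0   0   0   0  23 132   0   0]
 [  0   0   0   0   0   0 125   1   0   0]
 [  0   0   0   0   0   0   0   0   0   0]]
t 1.00 tcp [104.4 -92.6 214.6] F local [-0.18  0.41] 0.18
```

The scene crop shows the button facing -x, well in front of the red post, at about (603,153). The arrow points away from the robot, with the green peg at (234,180) between the two white ones. That confirms 3 teeth (1.57 rad). The board stack's corner is at about local x 155, so I'll turn the gripper to put its narrow side along the push.

Request:
{"method": "jog_arm", "body": {"commands": [-42,-93,0,0,0,0.6,0,-42,-93,0,0,0,0.6,0,-42,-93,0,0,0,0.6,0,-42,-93,0,0,0,0.6,0,-42,-93,0,0,0,0.6,0], "force": 20}}

```text
t: 1.42
tcp_pos: [0.556, -0.0426, 0.2149]
tool_rot: [0.0, 0.886, 0.463, 0.0]
ft_force: [0.3, 0.3, -0.7]
gripper_width: 0.0669
```

Request:
{"method": "jog_arm", "body": {"commands": [0,0,0,0,0,0.6,0,0,0,0,0,0,0.6,0,0,0,0,0,0,0.6,0,0,0,0,0,0,0.6,0,0,0,0,0,0,0.6,0]}}

```text
t: 1.83
tcp_pos: [0.557, -0.0421, 0.2148]
tool_rot: [0.0, 0.983, 0.181, 0.0]
ft_force: [0.7, 0.5, -0.5]
gripper_width: 0.0334
```

Request:
{"method": "jog_arm", "body": {"commands": [0,0,0,0,0,0.09,0,0,0,0,0,0,0.181,0,0,0,0,0,0,0.181,0,0,0,0,0,0,0.181,0]}}

```text
t: 2.17
tcp_pos: [0.557, -0.042, 0.2147]
tool_rot: [-0.0, 0.995, 0.096, 0.0]
ft_force: [0.1, 0.7, -0.2]
gripper_width: 0.0071
```

```bash
python3 - <<'E'
from h import *
s=st();print(s["tool_rot"],s["gripper_width"])
from scipy.spatial.transform import Rotation as Ro
w=s["tool_rot"];M=Ro.from_quat([w[1],w[2],w[3],w[0]]).as_matrix();print(M.round(3),np.arctan2(M[1,0],M[0,0]))
p,d=read_camera("side");cv2.imwrite("pics/s2.png",p)
p,d=read_camera("wrist");cv2.imwrite("pics/w2.png",p)
for c in ["side","wrist","scene"]:
  if c=="scene": read_camera(c)
  for n in ["button_seat","drum_hub"]:
    print(c,n,[(loc(np.array(q["position"])[None]*1000)[0].round(1),round(q["conf"],2)) for q in place_of(n,c)[:2]])
E
```

```text
t 2.17 tcp [   5.1 -116.3  214.7] F local [0.26 0.65] -0.21
[-1.09709394e-05  9.95390990e-01  9.58998188e-02  2.98293322e-05] 0.007115954757404744
[[ 0.982  0.191  0.   ]
 [ 0.191 -0.982  0.   ]
 [ 0.    -0.    -1.   ]] 0.19209485037703997
side button_seat [(array([  74. , -116.5,   53.9]), 0.71)]
side drum_hub [(array([-1.5, -2.1, 60.8]), 0.86)]
wrist button_seat [(array([  72. , -113.6,   59.2]), 0.82)]
wrist drum_hub []
scene button_seat [(array([  72.1, -116. ,   58.1]), 0.58)]
scene drum_hub [(array([  90.4, -324.8,   -1.6]), 0.73), (array([ 1.6,  3.2, 63.2]), 0.71)]
```

View pics/w2.png

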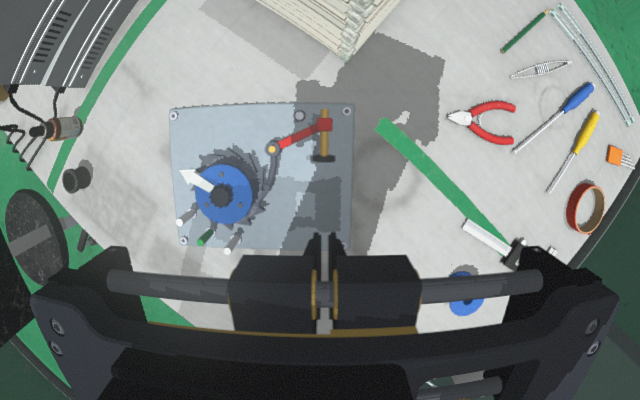

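Request:
{"method": "jog_arm", "body": {"commands": [0,0,40,0,0,0,0,0,0,80,0,0,0,0,0,0,120,0,0,0,0,0,0,145,0,0,0,0,0,0,145,0,0,0,0]}}

```text
t: 3.03
tcp_pos: [0.5517, -0.0411, 0.0626]
tool_rot: [-0.002, 0.995, 0.095, -0.006]
ft_force: [-1.5, 0.1, -0.3]
gripper_width: 0.0001
```

```bash
python3 - <<'E'
from h import *
st()
for c in ["side","scene"]:
    p,d=read_camera(c);L=loc(cloud(d,c));ok=d>0
    v,u=np.where(ok&(np.abs(L[...,0]-40)<110)&(np.abs(L[...,1]+60)<120)&(L[...,2]<100))
    a=v.min(),min(v.max(),300),u.min(),u.max();cr=p[a[0]:a[1],a[2]:a[3]];k=min(800/cr.shape[1],600/cr.shape[0]);cv2.imwrite(f"pics/{c}3.png",cv2.resize(cr,None,fx=k,fy=k,interpolation=cv2.INTER_CUBIC))
    m=ok&(np.abs(L[...,0]-50)<45)&(np.abs(L[...,1]+116)<14)&(np.abs(L[...,2]-55)<11)
    q=L[m];c_=p[m]
    for i in np.argsort(q[:,0]): print(q[i].round(0),c_[i]) if i%3==0 else 0
E
```

```text
t 3.03 tcp [   0.  -114.4   62.6] F local [-1.45  0.39] -0.32
[  38. -110.   53.] [25 25 26]
[  38. -110.   57.] [26 21 25]
[  38. -111.   60.] [21 16 20]
[  39. -122.   57.] [28 31 26]
[  40. -106.   52.] [22 21 24]
[  44. -111.   62.] [35 38 43]
[  44. -111.   65.] [54 55 56]
[  48. -114.   56.] [ 42  80 106]
[  48. -115.   52.] [58 84 91]
[  55. -119.   59.] [ 67  97 117]
[  57. -114.   58.] [ 42  82 108]
[  57. -115.   54.] [41 75 95]
[  63. -114.   60.] [ 55  94 111]
[  64. -120.   60.] [80 93 96]
[  65. -113.   57.] [ 43  82 101]
[  70. -111.   64.] [25 28 75]
[  71. -113.   66.] [23 22 87]
[  71. -113.   46.] [26 26 69]
[  72. -115.   58.] [29 37 72]
[  72. -126.   46.] [38 59 78]
[  72. -108.   46.] [24 23 79]
[  73. -108.   52.] [26 26 80]
[  73. -110.   58.] [28 28 80]
[  75. -108.   55.] [27 26 81]
[  77. -105.   63.] [29 30 84]
[  78. -117.   66.] [ 24  26 102]
[  78. -108.   64.] [26 29 87]
[  79. -110.   47.] [25 28 79]
[  80. -124.   65.] [57 58 95]
[  82. -109.   57.] [29 29 82]
[  82. -111.   49.] [33 33 82]
[  89. -114.   56.] [34 75 95]
[  89. -114.   59.] [ 45  92
[... 819 characters left out ...]
8  92 112]
[  68. -118.   58.] [ 53  79 105]
[  69. -114.   64.] [ 57  58 106]
[  69. -121.   53.] [50 69 98]
[  70. -114.   58.] [50 63 97]
[  70. -123.   56.] [44 52 93]
[  71. -109.   53.] [115 121 131]
[  71. -120.   46.] [45 49 93]
[  71. -124.   58.] [44 44 92]
[  72. -113.   60.] [48 52 97]
[  72. -121.   60.] [43 46 97]
[  72. -121.   65.] [ 45  47 109]
[  73. -121.   62.] [ 42  44 104]
[  75. -117.   65.] [ 62  63 114]
[  75. -123.   48.] [47 48 94]
[  80. -124.   48.] [ 78  79 105]
[  81. -121.   64.] [ 84  90 120]
[  81. -113.   64.] [ 99 100 126]
[  81. -110.   65.] [126 127 136]
[  82. -124.   61.] [ 87  92 117]
[  84. -123.   57.] [ 87  90 114]
[  94. -115.   58.] [119 123 135]
```

The wrist picture shows the button's disc at (323,158) on a long screw, and the depth puts its face at local x ≈ 37–38. The arm was still settling, so I let it come to rest.

Request:
{"method": "jog_arm", "body": {"commands": [0,0,0,0,0,0,0,0,0,0,0,0,0,0,0,0,0,0,0,0,0]}}

```text
t: 3.38
tcp_pos: [0.5589, -0.0424, 0.0725]
tool_rot: [0.001, 0.995, 0.095, 0.002]
ft_force: [-0.1, -0.4, 0.1]
gripper_width: 0.0002
```

```bash
python3 - <<'E'
from h import *
s=st();print(s["tool_rot"],s["qd"].round(3))
E
```

```text
t 3.38 tcp [   6.9 -117.    72.5] F local [-0.21 -0.4 ] 0.07
[6.39914018e-04 9.95495225e-01 9.47810101e-02 2.32557623e-03] [ 0.     0.005  0.013 -0.002 -0.001 -0.001]
```

View pics/scene3.png

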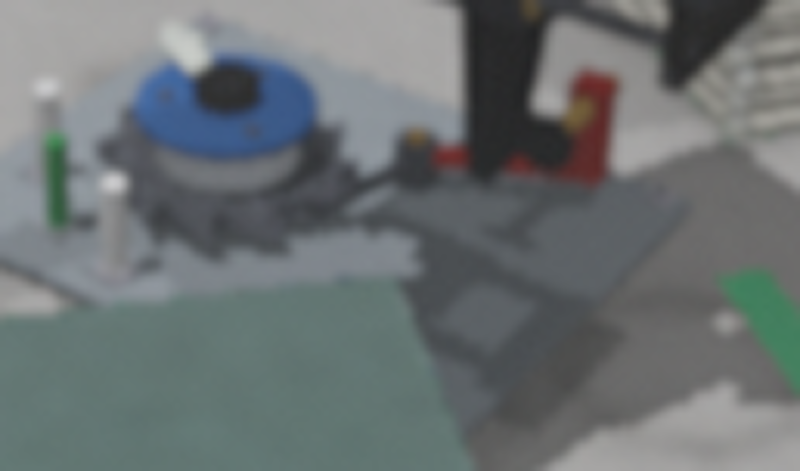

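The arm overshoots on fast stops, so I use gentle ramps from here.

Request:
{"method": "jog_arm", "body": {"commands": [0,0,5,0,0,0,0,0,0,12,0,0,0,0,0,0,19,0,0,0,0,0,0,24,0,0,0,0,0,0,26,0,0,0,0]}}

```text
t: 3.8
tcp_pos: [0.5558, -0.0419, 0.0419]
tool_rot: [-0.0, 0.995, 0.095, -0.001]
ft_force: [-0.5, 0.2, -0.1]
gripper_width: 0.0004
```

Request:
{"method": "jog_arm", "body": {"commands": [2,0,0,0,0,0,0,5,0,0,0,0,0,0,8,0,0,0,0,0,0,10,0,0,0,0,0,0,11,0,0,0,0,0,0]}}

```text
t: 4.22
tcp_pos: [0.5686, -0.04, 0.0441]
tool_rot: [0.0, 0.995, 0.095, 0.0]
ft_force: [-0.3, 0.1, -0.2]
gripper_width: 0.0006
```

Request:
{"method": "jog_arm", "body": {"commands": [0,0,0,0,0,0,0,0,0,0,0,0,0,0,0,0,0,0,0,0,0,0,0,0,0,0,0,0]}}

```text
t: 4.55
tcp_pos: [0.5677, -0.04, 0.0437]
tool_rot: [0.0, 0.996, 0.095, -0.0]
ft_force: [0.2, -0.2, 0.4]
gripper_width: 0.0004
```

```bash
python3 - <<'E'
from h import *
s=st();print(s["qd"].round(3))
E
```

```text
t 4.55 tcp [  16.  -116.3   43.7] F local [ 0.13 -0.21] 0.42
[ 0.001 -0.001  0.001  0.001  0.     0.001]
```

Request:
{"method": "jog_arm", "body": {"commands": [1,0,0,0,0,0,0,3,0,0,0,0,0,0,5,0,0,0,0,0,0,6,0,0,0,0,0,0,6,0,0,0,0,0,0]}}

```text
t: 4.97
tcp_pos: [0.574, -0.0388, 0.0437]
tool_rot: [0.0, 0.995, 0.095, 0.0]
ft_force: [0.2, 0.1, -1.5]
gripper_width: 0.0002
```

Request:
{"method": "jog_arm", "body": {"commands": [0.5,0,0,0,0,0,0,1,0,0,0,0,0,0,1,0,0,0,0,0,0]}}

```text
t: 5.22
tcp_pos: [0.5747, -0.0386, 0.0436]
tool_rot: [-0.0, 0.996, 0.095, -0.0]
ft_force: [0.2, 0.1, -0.2]
gripper_width: 0.0009
```

Request:
{"method": "jog_arm", "body": {"commands": [0.5,0,0,0,0,0,0,1,0,0,0,0,0,0,1,0,0,0,0,0,0]}}

```text
t: 5.47
tcp_pos: [0.5757, -0.0385, 0.0437]
tool_rot: [-0.0, 0.996, 0.095, 0.0]
ft_force: [-1.5, 0.4, 0.1]
gripper_width: 0.0004
```

Request:
{"method": "jog_arm", "body": {"commands": [0.5,0,0,0,0,0,0,1,0,0,0,0,0,0,1,0,0,0,0,0,0]}}

```text
t: 5.72
tcp_pos: [0.5767, -0.0383, 0.0437]
tool_rot: [-0.0, 0.996, 0.095, 0.0]
ft_force: [0.2, -0.1, 0.3]
gripper_width: 0.0005
```

Request:
{"method": "jog_arm", "body": {"commands": [0.5,0,0,0,0,0,0,1,0,0,0,0,0,0,1,0,0,0,0,0,0]}}

```text
t: 5.97
tcp_pos: [0.5777, -0.038, 0.0437]
tool_rot: [-0.0, 0.995, 0.095, 0.0]
ft_force: [0.3, 0.5, 1.3]
gripper_width: 0.0004
```

Request:
{"method": "jog_arm", "body": {"commands": [0.5,0,0,0,0,0,0,1,0,0,0,0,0,0,1,0,0,0,0,0,0]}}

```text
t: 6.22
tcp_pos: [0.578, -0.038, 0.0436]
tool_rot: [0.0, 0.995, 0.095, -0.001]
ft_force: [-4.4, -0.2, 2.4]
gripper_width: 0.0001
```

```bash
cat >> h.py <<'E'
def arrow(c="side",n=1):
    out=[]
    for _ in range(n):
        read_camera(c)
        r=place_of("arrow_tip",c)
        for q in r[:2]:
            l=loc(np.array(q["position"])[None]*1000)[0]
            out.append((round(np.degrees(np.arctan2(l[1],l[0])),1),round(np.hypot(l[0],l[1])),round(q["conf"],2)))
    return out
E
python3 - <<'E'
from h import *
st();print(arrow("side"),arrow("scene"),arrow("wrist"));st()
E
```

```text
t 6.22 tcp [  26.4 -116.3   43.6] F local [-4.36  0.68] 2.37
[(np.float64(58.7), 58, 0.64)] [(np.float64(61.6), 67, 0.74), (np.float64(-29.3), 0, 0.48)] [(np.float64(59.9), 61, 0.62)]
t 6.52 tcp [  26.7 -116.3   43.6] F local [-4.43 -0.16] 2.7
```

Request:
{"method": "jog_arm", "body": {"commands": [0.5,0,0,0,0,0,0,1,0,0,0,0,0,0,1,0,0,0,0,0,0]}}

```text
t: 6.77
tcp_pos: [0.5792, -0.038, 0.0436]
tool_rot: [0.0, 0.995, 0.095, -0.001]
ft_force: [-5.5, -1.4, 2.9]
gripper_width: 0.0009
```

Request:
{"method": "jog_arm", "body": {"commands": [0.5,0,0,0,0,0,0,1,0,0,0,0,0,0,1,0,0,0,0,0,0]}}

```text
t: 7.02
tcp_pos: [0.5801, -0.0379, 0.0436]
tool_rot: [0.0, 0.995, 0.095, -0.001]
ft_force: [-5.1, -2.7, 3.8]
gripper_width: 0.0003
```

Request:
{"method": "jog_arm", "body": {"commands": [0.5,0,0,0,0,0,0,1,0,0,0,0,0,0,1,0,0,0,0,0,0]}}

```text
t: 7.27
tcp_pos: [0.581, -0.0379, 0.0436]
tool_rot: [0.0, 0.995, 0.095, -0.001]
ft_force: [-5.4, -3.3, 3.1]
gripper_width: 0.0003
```

```bash
python3 - <<'E'
from h import *
st()
E
```

```text
t 7.27 tcp [  29.5 -116.7   43.6] F local [-5.91 -2.26] 3.08
```

Contact came at TCP local x ≈ 26.2, so the pawl should clear at about 36–37. I keep following the lever's arc with small side relief.

Request:
{"method": "jog_arm", "body": {"commands": [0.5,0.3,-0.3,0,0,0,0,1,0.6,-0.6,0,0,0,0,1,0.6,-0.6,0,0,0,0]}}

```text
t: 7.52
tcp_pos: [0.5815, -0.0379, 0.0436]
tool_rot: [-0.0, 0.995, 0.095, -0.001]
ft_force: [-5.6, -2.5, 1.8]
gripper_width: 0.0002
```

Request:
{"method": "jog_arm", "body": {"commands": [0.5,0.2,0,0,0,0,0,1,0.4,0,0,0,0,0,1,0.4,0,0,0,0,0]}}

```text
t: 7.77
tcp_pos: [0.5827, -0.0378, 0.0436]
tool_rot: [-0.0, 0.995, 0.095, -0.001]
ft_force: [-4.8, -1.2, 2.2]
gripper_width: 0.0003
```

Request:
{"method": "jog_arm", "body": {"commands": [0.5,0.2,0,0,0,0,0,1,0.3,0,0,0,0,0,1,0.3,0,0,0,0,0]}}

```text
t: 8.02
tcp_pos: [0.5839, -0.0378, 0.0436]
tool_rot: [-0.0, 0.995, 0.095, -0.001]
ft_force: [-5.2, -0.0, 2.5]
gripper_width: 0.0005
```

```bash
python3 - <<'E'
from h import *
st();print(arrow("wrist"));st()
E
```

```text
t 8.02 tcp [  32.3 -117.2   43.6] F local [-5.15  0.96] 2.46
[(np.float64(58.6), 61, 0.97)]
t 8.12 tcp [  32.4 -117.2   43.6] F local [-4.39 -0.15] 1.34
```

Request:
{"method": "jog_arm", "body": {"commands": [0.5,0.1,-0.2,0,0,0,0,1,0.2,-0.4,0,0,0,0,1,0.2,-0.4,0,0,0,0]}}

```text
t: 8.37
tcp_pos: [0.585, -0.0377, 0.0437]
tool_rot: [-0.0, 0.996, 0.095, -0.001]
ft_force: [-4.4, 0.2, -1.4]
gripper_width: 0.0002
```

Request:
{"method": "jog_arm", "body": {"commands": [0.5,0.1,0,0,0,0,0,1,0.1,0,0,0,0,0,1,0.1,0,0,0,0,0]}}

```text
t: 8.62
tcp_pos: [0.5864, -0.0378, 0.0441]
tool_rot: [-0.0, 0.995, 0.095, -0.0]
ft_force: [-4.4, 0.1, -2.5]
gripper_width: 0.0006
```

Request:
{"method": "jog_arm", "body": {"commands": [0.5,0.1,0,0,0,0,0,1,0.1,0,0,0,0,0,1,0.1,0,0,0,0,0]}}

```text
t: 8.87
tcp_pos: [0.5875, -0.0379, 0.0444]
tool_rot: [-0.0, 0.995, 0.095, -0.0]
ft_force: [-4.9, 0.8, -2.1]
gripper_width: 0.0005
```

```bash
python3 - <<'E'
from h import *
st();print(arrow("wrist"));st()
p,d=read_camera("wrist");cv2.imwrite("pics/w4.png",p)
E
```

```text
t 8.87 tcp [  35.8 -118.    44.4] F local [-4.68  1.72] -2.14
[]
t 8.97 tcp [  35.7 -117.9   44.3] F local [-4.16  1.53] -3.27
```

View pics/w4.png

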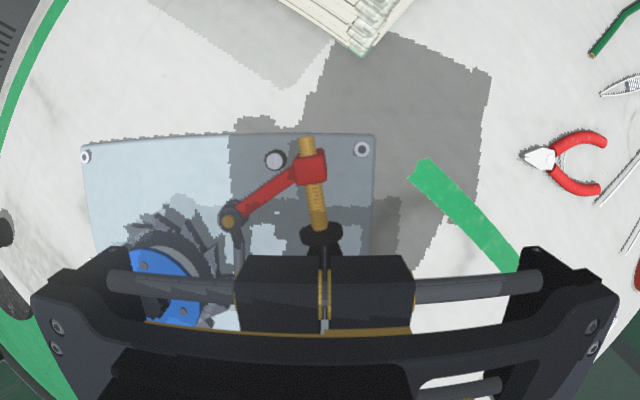

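The wrist view shows the lever swung near its stop pin (274,160), and the arrow is now hidden from it. From here I use the side camera and 0.5 mm steps.

Request:
{"method": "jog_arm", "body": {"commands": [0.3,0,0.2,0,0,0,0,0.5,0,0.3,0,0,0,0]}}

```text
t: 9.18
tcp_pos: [0.588, -0.0378, 0.0443]
tool_rot: [-0.0, 0.995, 0.095, -0.0]
ft_force: [-5.2, 0.0, -3.3]
gripper_width: 0.0008
```

```bash
python3 - <<'E'
from h import *
st();print(arrow("side"),arrow("side"));st()
E
```

```text
t 9.18 tcp [  36.4 -118.    44.3] F local [-5.09  1.01] -3.33
[(np.float64(67.5), 62, 0.62), (np.float64(147.2), 74, 0.34)] [(np.float64(66.3), 62, 0.73)]
t 9.38 tcp [  36.4 -118.    44.3] F local [-5.26  1.36] -2.86
```

```bash
python3 - <<'E'
from h import *
print(arrow("side",2),arrow("scene"));st()
p,d=read_camera("side");cv2.imwrite("pics/s5.png",cv2.resize(p[170:280,250:380],None,fx=5,fy=5,interpolation=cv2.INTER_CUBIC))
E
```

```text
[(np.float64(67.4), 62, 0.74), (np.float64(86.1), 264, 0.24), (np.float64(72.0), 63, 0.59), (np.float64(-47.7), 75, 0.17)] [(np.float64(71.5), 65, 0.75)]
t 9.68 tcp [  36.4 -118.    44.3] F local [-5.78  1.14] -3.38
```

View pics/s5.png

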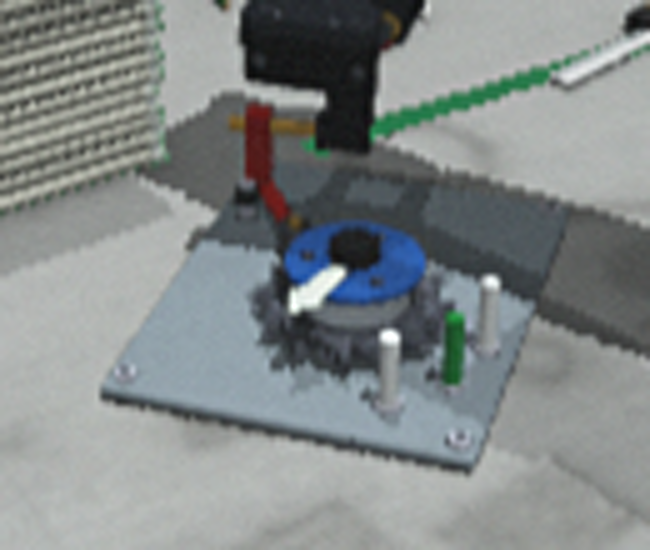

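The drum is turning: the arrow has moved from 60° to about 71° and the force is steady near 5.5 N. I hold.

Request:
{"method": "jog_arm", "body": {"commands": [0,0,0,0,0,0,0,0,0,0,0,0,0,0,0,0,0,0,0,0,0,0,0,0,0,0,0,0,0,0,0,0,0,0,0]}}

```text
t: 10.15
tcp_pos: [0.5881, -0.0378, 0.0443]
tool_rot: [-0.0, 0.995, 0.095, -0.0]
ft_force: [-4.6, -0.2, -2.3]
gripper_width: 0.0004
```

Request:
{"method": "jog_arm", "body": {"commands": [0,0,0,0,0,0,0,0,0,0,0,0,0,0,0,0,0,0,0,0,0,0,0,0,0,0,0,0,0,0,0,0,0,0,0]}}

```text
t: 10.57
tcp_pos: [0.588, -0.0378, 0.0443]
tool_rot: [-0.0, 0.996, 0.095, -0.0]
ft_force: [-5.2, 0.2, -2.5]
gripper_width: 0.0006
```

Request:
{"method": "jog_arm", "body": {"commands": [0,0,0,0,0,0,0,0,0,0,0,0,0,0,0,0,0,0,0,0,0,0,0,0,0,0,0,0,0,0,0,0,0,0,0]}}

```text
t: 10.98
tcp_pos: [0.588, -0.0378, 0.0443]
tool_rot: [0.0, 0.995, 0.095, -0.0]
ft_force: [-5.4, -0.1, -2.5]
gripper_width: 0.0007
```

```bash
python3 - <<'E'
from h import *
st();print(arrow("side",2),arrow("scene"));st()
E
```

```text
t 10.98 tcp [  36.4 -118.    44.3] F local [-5.31  0.92] -2.52
[(np.float64(85.9), 60, 0.76), (np.float64(149.6), 72, 0.71), (np.float64(89.6), 59, 0.97)] [(np.float64(86.6), 65, 0.78)]
t 11.28 tcp [  36.4 -118.    44.3] F local [-5.54  1.06] -2.94
```

Request:
{"method": "jog_arm", "body": {"commands": [0,0,0,0,0,0,0,0,0,0,0,0,0,0,0,0,0,0,0,0,0,0,0,0,0,0,0,0,0,0,0,0,0,0,0]}}

```text
t: 11.7
tcp_pos: [0.588, -0.0378, 0.0443]
tool_rot: [-0.0, 0.996, 0.095, -0.0]
ft_force: [-5.0, 0.9, -2.5]
gripper_width: 0.0006
```

Request:
{"method": "jog_arm", "body": {"commands": [0,0,0,0,0,0,0,0,0,0,0,0,0,0,0,0,0,0,0,0,0,0,0,0,0,0,0,0,0,0,0,0,0,0,0]}}

```text
t: 12.12
tcp_pos: [0.588, -0.0378, 0.0443]
tool_rot: [-0.0, 0.996, 0.095, -0.0]
ft_force: [-4.9, 0.4, -2.0]
gripper_width: 0.0003
```

Request:
{"method": "jog_arm", "body": {"commands": [0,0,0,0,0,0,0,0,0,0,0,0,0,0,0,0,0,0,0,0,0,0,0,0,0,0,0,0,0,0,0,0,0,0,0]}}

```text
t: 12.53
tcp_pos: [0.588, -0.0378, 0.0443]
tool_rot: [-0.0, 0.995, 0.095, -0.0]
ft_force: [-5.1, -0.7, -1.9]
gripper_width: 0.0002
```

Request:
{"method": "jog_arm", "body": {"commands": [0,0,0,0,0,0,0,0,0,0,0,0,0,0,0,0,0,0,0,0,0,0,0,0,0,0,0,0,0,0,0,0,0,0,0]}}

```text
t: 12.95
tcp_pos: [0.588, -0.0378, 0.0443]
tool_rot: [-0.0, 0.996, 0.095, -0.0]
ft_force: [-5.2, 0.4, -2.3]
gripper_width: 0.0005
```

Request:
{"method": "jog_arm", "body": {"commands": [0,0,0,0,0,0,0,0,0,0,0,0,0,0,0,0,0,0,0,0,0,0,0,0,0,0,0,0,0,0,0,0,0,0,0]}}

```text
t: 13.37
tcp_pos: [0.588, -0.0378, 0.0443]
tool_rot: [-0.0, 0.995, 0.095, -0.0]
ft_force: [-4.9, -0.9, -2.3]
gripper_width: 0.0004
```

```bash
python3 - <<'E'
from h import *
st();print(arrow("side",2),arrow("scene"));st()
p,d=read_camera("side");cv2.imwrite("pics/s6.png",cv2.resize(p[170:280,250:380],None,fx=5,fy=5,interpolation=cv2.INTER_CUBIC))
E
```

```text
t 13.37 tcp [  36.4 -118.    44.3] F local [-4.94  0.05] -2.33
[(np.float64(108.3), 61, 0.86), (np.float64(113.6), 61, 0.9)] [(np.float64(112.3), 65, 0.57)]
t 13.67 tcp [  36.4 -118.    44.3] F local [-4.88  0.68] -2.41
```

View pics/s6.png

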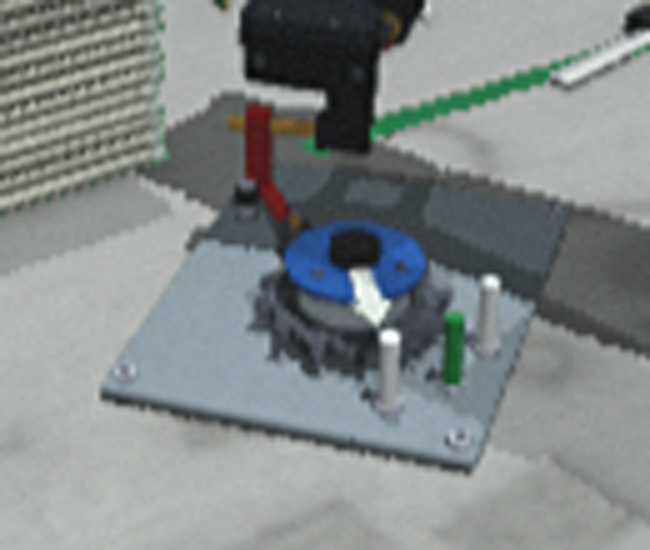

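The arrow is just short of the first white peg (at 120°), at about 10.3°/s. The release point of 135° should come at about t = 15.7.

Request:
{"method": "jog_arm", "body": {"commands": [0,0,0,0,0,0,0,0,0,0,0,0,0,0,0,0,0,0,0,0,0,0,0,0,0,0,0,0,0,0,0,0,0,0,0]}}

```text
t: 14.13
tcp_pos: [0.588, -0.0378, 0.0443]
tool_rot: [-0.0, 0.996, 0.095, -0.0]
ft_force: [-4.2, 0.2, -2.1]
gripper_width: 0.0003
```

Request:
{"method": "jog_arm", "body": {"commands": [0,0,0,0,0,0,0,0,0,0,0,0,0,0,0,0,0,0,0,0,0,0,0,0,0,0,0,0,0,0,0,0,0,0,0]}}

```text
t: 14.55
tcp_pos: [0.588, -0.0378, 0.0443]
tool_rot: [0.0, 0.995, 0.095, -0.0]
ft_force: [-5.7, -0.7, -2.5]
gripper_width: 0.0001
```

Request:
{"method": "jog_arm", "body": {"commands": [0,0,0,0,0,0,0,0,0,0,0,0,0,0,0,0,0,0,0,0,0,0,0,0,0,0,0,0]}}

```text
t: 14.88
tcp_pos: [0.588, -0.0378, 0.0443]
tool_rot: [-0.0, 0.996, 0.095, -0.0]
ft_force: [-5.9, -1.1, -2.6]
gripper_width: 0.0005
```

```bash
python3 - <<'E'
from h import *
st();print(arrow("side",2),arrow("scene"));st()
E
```

```text
t 14.88 tcp [  36.4 -118.    44.3] F local [-5.96  0.04] -2.63
[(np.float64(128.3), 62, 0.79), (np.float64(130.6), 60, 0.98)] [(np.float64(128.9), 66, 0.92), (np.float64(70.0), 290, 0.71)]
t 15.18 tcp [  36.4 -118.    44.3] F local [-5.61  1.25] -3.02
```

Request:
{"method": "jog_arm", "body": {"commands": [0,0,0,0,0,0,0,0,0,0,0,0,0,0,0,0,0,0,0,0,0,-18,0,0,0,0,0,0,-28,0,0,0,0,0,0]}}

```text
t: 15.6
tcp_pos: [0.5623, -0.0434, 0.0457]
tool_rot: [0.001, 0.996, 0.095, 0.003]
ft_force: [0.8, 0.3, -0.7]
gripper_width: 0.0004
```

Request:
{"method": "jog_arm", "body": {"commands": [-4,0,0,0,0,0,0,-6,0,0,0,0,0,0,-6,0,0,0,0,0,0]}}

```text
t: 15.85
tcp_pos: [0.5559, -0.0444, 0.0454]
tool_rot: [0.0, 0.996, 0.095, 0.002]
ft_force: [0.5, 0.7, -0.1]
gripper_width: 0.0003
```

```bash
python3 - <<'E'
from h import *
st();print(arrow("side",2),arrow("scene"));st()
E
```

```text
t 15.85 tcp [   3.6 -118.4   45.4] F local [0.63 0.63] -0.11
[(np.float64(135.2), 60, 0.61), (np.float64(137.9), 62, 0.83)] [(np.float64(136.4), 62, 0.59)]
t 16.15 tcp [   3.  -118.1   44.5] F local [-0.11 -0.38] -0.65
```

Request:
{"method": "jog_arm", "body": {"commands": [0,0,-10,0,0,0,0,0,0,-30,0,0,0,0,0,0,-55,0,0,0,0,0,0,-75,0,0,0,0,0,0,-90,0,0,0,0]}}

```text
t: 16.57
tcp_pos: [0.556, -0.0443, 0.1375]
tool_rot: [0.0, 0.995, 0.095, 0.002]
ft_force: [0.3, -0.5, 0.6]
gripper_width: 0.0002
```

Request:
{"method": "jog_arm", "body": {"commands": [0,0,-10,0,0,0,0,0,0,-20,0,0,0,0,0,0,-20,0,0,0,0,0,0,-20,0,0,0,0,0,0,-20,0,0,0,0]}}

```text
t: 16.98
tcp_pos: [0.5542, -0.044, 0.1532]
tool_rot: [-0.0, 0.995, 0.095, -0.001]
ft_force: [0.4, 0.3, -1.0]
gripper_width: 0.0005
```

Request:
{"method": "jog_arm", "body": {"commands": [0,0,0,0,0,0,0,0,0,0,0,0,0,0,0,0,0,0,0,0,0,0,0,0,0,0,0,0,0,0,0,0,0,0,0]}}

```text
t: 17.4
tcp_pos: [0.5547, -0.0441, 0.1541]
tool_rot: [-0.0, 0.995, 0.095, -0.0]
ft_force: [-0.1, 0.1, -0.5]
gripper_width: 0.0005
```

```bash
python3 - <<'E'
from h import *
st();print(arrow("side",2),arrow("scene"),arrow("wrist"));st()
for c in ["side","wrist"]:
    p,d=read_camera(c);cv2.imwrite(f"pics/{c}7.png",cv2.resize(p[170:280,250:380],None,fx=5,fy=5,interpolation=cv2.INTER_CUBIC) if c=="side" else p)
E
```

```text
t 17.40 tcp [   2.5 -117.9  154.1] F local [-0.03  0.15] -0.55
[(np.float64(146.8), 59, 0.95), (np.float64(-45.1), 122, 0.26), (np.float64(148.0), 60, 0.97)] [(np.float64(145.7), 62, 0.74), (np.float64(-58.1), 134, 0.17)] [(np.float64(146.9), 60, 0.61), (np.float64(85.6), 271, 0.15)]
t 17.80 tcp [   2.6 -118.   154.4] F local [ 0.36 -0.66] 0.45
```

View pics/side7.png

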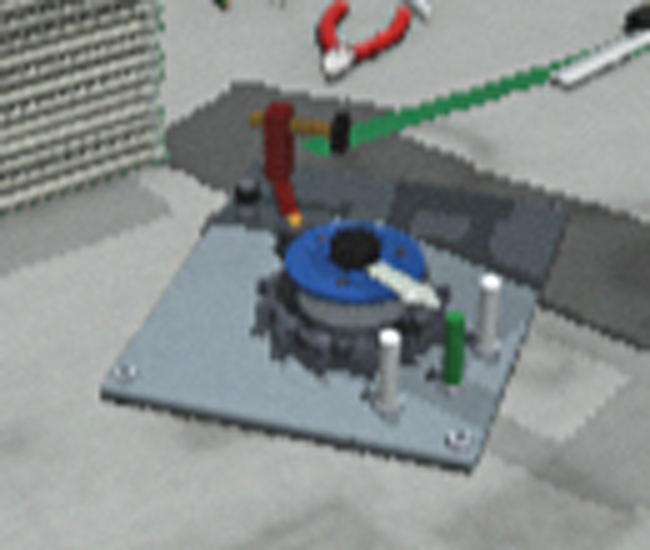

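View pics/wrist7.png

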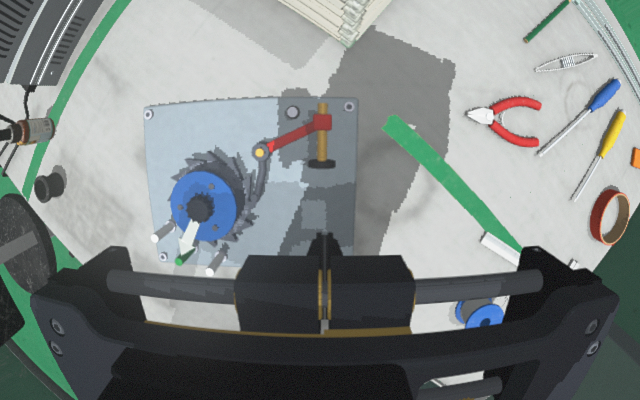

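The lever is back, and the arrow, at about 147–148° and pointing close to the green peg, was probably still moving. I wait and check that it comes to rest.

Request:
{"method": "jog_arm", "body": {"commands": [0,0,0,0,0,0,0,0,0,0,0,0,0,0,0,0,0,0,0,0,0,0,0,0,0,0,0,0,0,0,0,0,0,0,0]}}

```text
t: 18.32
tcp_pos: [0.5549, -0.0442, 0.1543]
tool_rot: [0.0, 0.996, 0.095, -0.0]
ft_force: [-0.5, 0.4, -0.4]
gripper_width: 0.0005
```

Request:
{"method": "jog_arm", "body": {"commands": [0,0,0,0,0,0,0,0,0,0,0,0,0,0,0,0,0,0,0,0,0,0,0,0,0,0,0,0,0,0,0,0,0,0,0]}}

```text
t: 18.73
tcp_pos: [0.5549, -0.0442, 0.1544]
tool_rot: [-0.0, 0.995, 0.095, 0.0]
ft_force: [0.0, 0.1, -0.2]
gripper_width: 0.0004
```

```bash
python3 - <<'E'
from h import *
st();print(arrow("side",3),arrow("wrist",2));st()
E
```

```text
t 18.73 tcp [   2.6 -118.   154.4] F local [0.04 0.05] -0.17
[(np.float64(151.3), 59, 0.74), (np.float64(69.2), 291, 0.41), (np.float64(147.8), 60, 0.56), (np.float64(148.3), 62, 0.76), (np.float64(-74.5), 338, 0.72)] [(np.float64(148.6), 60, 0.64), (np.float64(147.0), 63, 0.58)]
t 19.23 tcp [   2.6 -118.   154.4] F local [-0.67  0.6 ] -0.49
```

Request:
{"method": "jog_arm", "body": {"commands": [0,0,0,0,0,0,0,0,0,0,0,0,0,0,0,0,0,0,0,0,0,0,0,0,0,0,0,0,0,0,0,0,0,0,0]}}

```text
t: 19.65
tcp_pos: [0.5549, -0.0442, 0.1544]
tool_rot: [-0.0, 0.996, 0.095, 0.0]
ft_force: [-0.6, -0.3, 0.2]
gripper_width: 0.0004
```

Request:
{"method": "jog_arm", "body": {"commands": [0,0,0,0,0,0,0,0,0,0,0,0,0,0,0,0,0,0,0,0,0,0,0,0,0,0,0,0,0,0,0,0,0,0,0]}}

```text
t: 20.07
tcp_pos: [0.5548, -0.0442, 0.1543]
tool_rot: [-0.0, 0.996, 0.095, -0.0]
ft_force: [0.1, -0.4, -0.6]
gripper_width: 0.0004
```

```bash
python3 - <<'E'
from h import *
st();print(arrow("side",3),arrow("wrist",2));st()
p,d=read_camera("side");cv2.imwrite("pics/s8.png",cv2.resize(p[170:280,250:380],None,fx=5,fy=5,interpolation=cv2.INTER_CUBIC))
E
```

```text
t 20.07 tcp [   2.6 -118.   154.3] F local [ 0.04 -0.4 ] -0.56
[(np.float64(149.4), 58, 0.76), (np.float64(149.1), 61, 0.72), (np.float64(149.8), 60, 0.67)] [(np.float64(146.8), 62, 0.94), (np.float64(148.1), 61, 0.85)]
t 20.57 tcp [   2.6 -118.   154.4] F local [0.12 0.5 ] 0.42
```

View pics/s8.png

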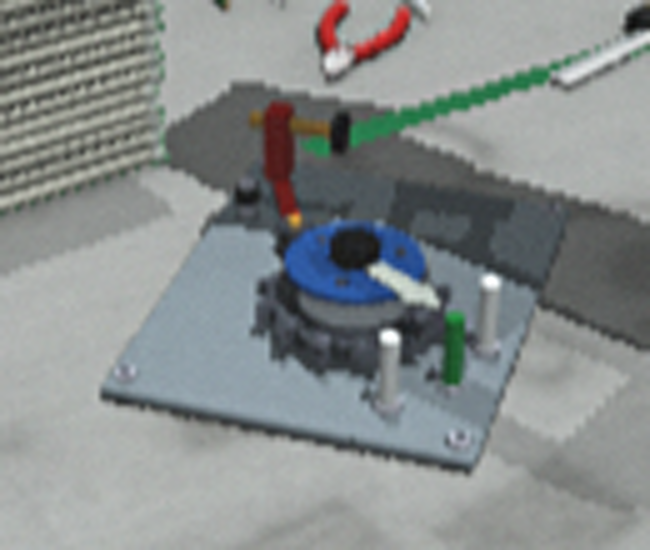

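The picture is unchanged since t = 17.8. The arrow tip at (437,300) rests at the green peg (455,320), and the lever is back.

```bash
python3 -c "
from plant import *
print(sign_off())"
```

```text
the job is handed in; nothing more can be done
None
```

The drum is now caught with the white arrow at rest at the green peg, 3 teeth (1.57 rad) back from the start. I handed the job in at about 20.6 s of the 64 s allowed.

- **Push:** I felt for the button with the closed fingers. Contact came with its face about 35 mm in front of the seat. I then pressed in small steps to about 10 mm of travel, until the drum began to turn. The readings along the push were about 4–6 N, about 7 N at most with side and vertical friction included.
- **Hold and release:** I held the lever for about 6 s while the drum turned at about 10°/s. I let go with the arrow at about 134°, half a tooth before the peg. The pawl dropped in, and I raised the arm clear.
- **Last checks:** The side picture did not change between t = 17.8 and 20.6 s, with the lever back and the robot touching nothing. The arrow reads 147–150° and the peg's place is about 150°. The wrist camera reads 1–2° lower than the side camera, which is within its error.
- **Bystanders:** No planned move came near the other things on the table, but I did not measure their positions again at the end.

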